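Clamp a brush back in the drilling jig

TASK

Clamp the half-drilled wooden brush back in its jig so that drilling can go on: with the fingertips push it along between its two guide rails until its end is hard against the stop block below the toggle clamp, then push the clamp's upright handle over backwards, away from the brush back, and press it down past centre until it snaps over flat and the rubber pad holds the brush back down. The brush back is only slid, never picked up; leave the mug, soap box and finished brush where they are, and take the hand away at the end.

Things in the scene. Friction and masses are not known exactly. Their poses are not given: they have to be found in the camera images.
- jig: Drilling jig screwed to the bench: plywood board 360 x 120 x 18 mm (x, y, z), origin at the centre of its underside, on the bench. +x runs along the board from the clamp end to the open end, +z up; all x, y, z below are in this frame. Two guide rails along x, from x = -30 to 95 mm, 15 mm wide, tops 27 mm above the bench, inner faces at y = +-29.5 mm. A steel toggle clamp stands at y = 0, x = -104 to -38 mm.
- stop_face (a point): Middle of the stop face at jig x = -30 mm, 25 mm above the bench: the end, facing jig +x, of the light wooden riser block under the clamp (62 mm wide, top 32 mm above the bench). The brush back is pushed against it.
- blank_center (a point): Centre (half-way up) of the brush back, a loose dark hardwood block 140 x 56 x 22 mm, 0.1 to 0.2 kg, four rows of drill holes over its outer two thirds. It lies on the jig board between the rails (1.5 mm play each side), long axis along jig x, centre 29 mm above the bench, 25 to 55 mm short of home. Home, tight against the stop, its centre is at jig x = 40 mm. Axes as the jig's.
- blank_end (a point): Centre of the brush back's free end face (the end away from the clamp, 56 mm wide, 22 mm high), 70 mm from its centre; the face looks along jig +x. Home, it is at jig x = 110 mm, 15 mm out beyond the rails.
- handle_end (a point): Point on the centre line of the clamp handle's black rubber grip, 20 mm from its free end. Grip 24 mm wide (jig y), 14 mm thick, 78 mm long. Open: handle upright, this point at jig x = -61, z = 165 mm. It swings in the plane y = 0 to -x and down, nearly a quarter circle of 97 mm radius about x = -62, z = 70 mm. Dead centre is near z = 88 mm; past it the handle snaps to a stop at x = -161, z = 73 mm, grip level.
- clamp_arm: Steel clamp arm, 76 mm long, origin at its pivot (jig x = -50, z = 50 mm). Its x axis points from the pivot to the pad end: level, to jig +x, when shut; raised 1.30 rad when open, reaching then to z = 125 mm within x = -70 to 0 mm. Friction keeps the clamp open as found; swinging the handle takes 1 to 3 N at its end.
- pad_face (a point): Centre of the face of the clamp's sprung rubber pad (18 mm across) at the end of the arm. Shut, it presses on the brush back from above at jig x = 8 mm. It meets the wood some 20 degrees of handle swing before dead centre; from there pressing the handle over takes about 5 N at its end, falling to nothing at dead centre.
- blank: The same brush back; origin at the centre of its underside, z up.
- mug: Bystander: steel mug, 80 mm across, 85 mm high with a side handle; origin at the centre of its underside. Not to be moved.
- soap_box: Bystander: closed flip-top soap box, 79 x 114 x 44 mm; origin at the centre of its underside. Not to be moved.
- brush: Bystander: finished brush with white bristles down, 55 mm wide, 230 mm long, 50 mm high, with a slim handle; origin on the bench, its length runs from -121 to +108 mm along its y. Not to be moved.
Mind the look-alikes: they are no part of the job. Leave any pink look-alike of the blank alone.

How it is judged:
By the outcome, as a careful person would: the job done as asked, in the order asked, and still so for the second after the job is handed in, with the robot touching nothing.
It also fails if it takes over 46 s, if anything falls off the work surface, if the arm or the gripper's body presses on something with over 40 N, if the wrist force passes 120 N, or if a joint passes its speed limit or range.

ROBOT

A 7-joint arm with a two-finger parallel gripper is mounted at the origin on the work surface. World frame = base frame: x ahead of the robot, y to its left, z up, the work surface at z = 0. Lengths are in m, angles in rad, forces in N, time in s.
With the tool pointing down it reaches from about 0.425 to 0.875 m from the base axis. Payload 8.4 kg.
Tool frame: the origin (TCP) lies on the centre line of the jaws, within the pads' length; the fingertips stand 19 mm ahead of it and the grasp point (between the pads) is the TCP (ctrl.tcp_to_tips is the distance from the TCP to the fingertips, in m); z points along the fingers, y is the direction in which the jaws open and shut (so a half turn about z gives the same grasp; the last joint's range is limited). The gripper opens to 85 mm and grips with 20 to 120 N. Pads are 22 mm wide; open, the fingers measure 114 mm over their backs; the gripper's body (76 mm by 85 mm) begins 54 mm behind the grasp point. The pads swing forward as they close: fully open they stand 13 mm farther back than shut.
Start: joints at [-0.099, 0.333, 0.04, 1.465, -0.013, 1.343, -0.059], TCP at [0.65, -0, 0.218] pointing down, gripper open.
Joint ranges: [-2.58, 2.58], [-0.38, 2.09], [-1.3, 1.39], [0.25, 2.4], [-1.5, 4.64], [0.08, 2.09], [-2.65, 2.65]. Speed limits (rad/s): [2.22, 2.22, 2.79, 2.79, 3.14, 3.14, 3.14].

INTERFACE

Orientations are given as a rotation vector (axis times angle).
In Python, from bench import ctrl, grip, kinematics, cams, ticket gives the robot as it stands. Calls block until the motion is done:
- ctrl.move_pose(position, orientation): joint-space move of the TCP to a pose.
- ctrl.line_to(position, orientation=None, velocity=0.15, max_force=None): straight line of the TCP; orientation=None keeps the orientation; velocity is the mean speed in m/s. With max_force (N) it stops when the force on the tool has changed by that much, and returns True; else False.
- ctrl.move_joints(angles): joint-space move.
- grip(opening, strength=None): opening from 0.0 (shut) to 1.0 (fully open); strength is the grip in N (None keeps the last); returns when the fingers have stopped.
- ctrl.hold(seconds).
- kinematics.inverse_kinematics(position, orientation): joint angles nearest the present ones, or None.
- ctrl.sense(): the state.
- cams.read_camera(name): name is "scene" or "side" or "wrist"; returns (picture, depth): 420x560x3 uint8, red, green, blue; 420x560 float32, m along the optical axis (not along the pixel's ray), 0 where there is no reading.
- cams.camera_model(name): a dict with "fx", "fy", "cx", "cy" (pixels), "eye" and "orientation" of the camera in the world. Camera axes: x right, y up, looking along -z (the intrinsics and any distortion apply to the point x, -y, -z); pixel columns grow to the right and rows downward; lengths in m; the calibration is good to about 2 mm. A picture is of the moment at which its call begins: read the wrist's pose just before it. camera_model takes no time and is no camera call; for the wrist camera it gives the pose at the moment of the call.
A pose or a line that the arm cannot do raises ctrl.IKError and nothing moves.
- ticket.hand_in(): hands the job in, once; it reports no verdict.
The state is a dict: "time": time; "joint_positions": joint angles; "dq": joint speeds; "joint_efforts": joint torques, N m; "ee_pos": TCP position; "eef_rot": TCP orientation; "wrist_force": force on the tool from outside, world axes, zero at the start; "ft_torque": the same for the moment, N m; "gripper_width": opening from 0.0 (shut) to 1.0 (fully open).
Only numpy, scipy, OpenCV 4.12 (cv2) and the standard library are available. Lean on these libraries where they do the work, as an engineer would, in place of code of your own. Each camera call takes 0.05 s, during which the arm holds its last target.

## Working session

There is one attempt and no reset: what is moved stays moved. The work goes in short steps, each a Python script; the robot and the scene stay as the last script left them, time stands still between calls to the robot, and variables do not carry over. Pictures are saved under pics/ and viewed, and the job is handed in when it is done.

```bash
ls; mkdir -p pics; python3 - <<'E'
from bench import ctrl, grip, kinematics, cams, ticket
import cv2, numpy as np
for n in ("scene","side","wrist"):
    m=cams.camera_model(n); print(n,m)
    p,d=cams.read_camera(n)
    cv2.imwrite(f"pics/{n}0.png",p[:,:,::-1]); np.save(f"pics/{n}0_d.npy",d)
s=ctrl.sense(); print(s["time"],s["ee_pos"],s["eef_rot"],s["wrist_force"],ctrl.tcp_to_tips)
E
```

```text
pics
scene {'fx': 407.2885878146447, 'fy': 407.2885878146447, 'cx': 283.31639411875693, 'cy': 211.58970824106902, 'eye': array([ 1.02272409, -0.37204018,  1.00853489]), 'orientation': array([0.53479852, 0.2483002 , 0.82634745])}
side {'fx': 414.2942318842868, 'fy': 414.2942318842868, 'cx': 270.6893076430433, 'cy': 214.43167700147075, 'eye': array([ 0.10485539, -0.66892333,  0.58515606]), 'orientation': array([ 1.00903675, -0.30169569, -0.5241007 ])}
wrist {'fx': 307.7757235704146, 'fy': 307.7757235704146, 'cx': 276.2196082088029, 'cy': 211.11019608317883, 'eye': array([0.65059106, 0.08191447, 0.37287865]), 'orientation': array([-3.22443504e-01,  1.26100601e-03,  7.97509778e-05])}
0.15 [ 6.49633223e-01 -5.37130287e-05  2.17333988e-01] [-2.22094103e+00 -2.22077419e+00  1.51137466e-03] [ 0.29181942 -0.58431954 -0.62369642] 0.019
```

View pics/scene0.png

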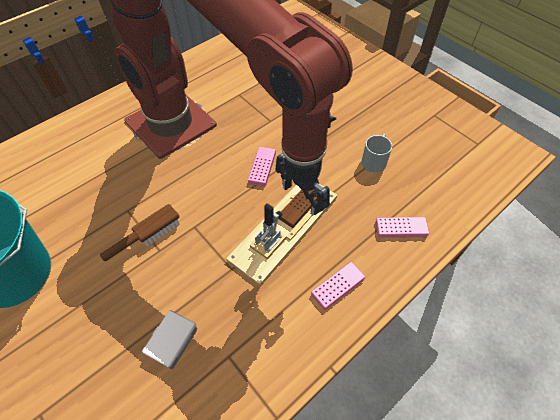

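View pics/side0.png

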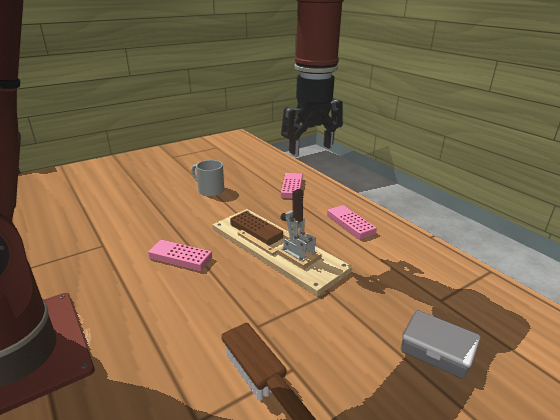

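View pics/wrist0.png

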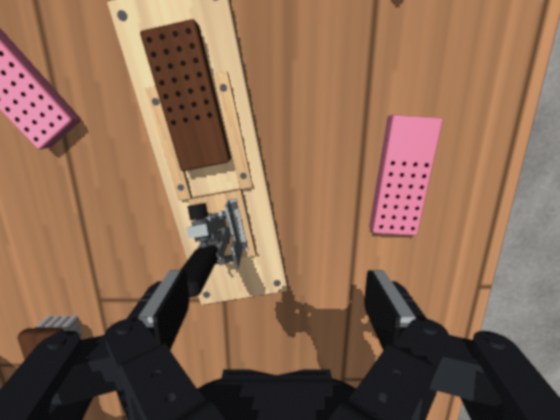

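```bash
cat > h.py <<'E'
import numpy as np, cv2
from scipy.spatial.transform import Rotation as R
WM={'fx': 307.7757235704146, 'fy': 307.7757235704146, 'cx': 276.2196082088029, 'cy': 211.11019608317883, 'eye': np.array([0.65059106, 0.08191447, 0.37287865]), 'orientation': np.array([-3.22443504e-01,  1.26100601e-03,  7.97509778e-05])}
SM={'fx': 407.2885878146447, 'fy': 407.2885878146447, 'cx': 283.31639411875693, 'cy': 211.58970824106902, 'eye': np.array([ 1.02272409, -0.37204018,  1.00853489]), 'orientation': np.array([0.53479852, 0.2483002 , 0.82634745])}
DM={'fx': 414.2942318842868, 'fy': 414.2942318842868, 'cx': 270.6893076430433, 'cy': 214.43167700147075, 'eye': np.array([ 0.10485539, -0.66892333,  0.58515606]), 'orientation': np.array([ 1.00903675, -0.30169569, -0.5241007 ])}
def ray(m,u,v):
    c=np.stack([(np.asarray(u,float)-m['cx'])/m['fx'],-(np.asarray(v,float)-m['cy'])/m['fy'],-np.ones(np.shape(u))],-1)
    return R.from_rotvec(m['orientation']).apply(c.reshape(-1,3))
def onz(m,u,v,z):
    r=ray(m,u,v); return m['eye']+r*((z-m['eye'][2])/r[:,2])[:,None]
def cloud(m,d):
    v,u=np.mgrid[:d.shape[0],:d.shape[1]]
    r=ray(m,u.ravel(),v.ravel()); return (m['eye']+r*d.ravel()[:,None]).reshape(d.shape+(3,))
def proj(m,p):
    c=R.from_rotvec(m['orientation']).inv().apply(np.atleast_2d(p)-m['eye'])
    return np.stack([m['cx']+m['fx']*c[:,0]/-c[:,2],m['cy']-m['fy']*c[:,1]/-c[:,2]],-1)
E
python3 - <<'E'
from h import *
def crop(n,x0,y0,w,h,k):
    p=cv2.imread(f"pics/{n}0.png")[y0:y0+h,x0:x0+w]
    return cv2.resize(p,None,fx=k,fy=k,interpolation=cv2.INTER_CUBIC)
cv2.imwrite("pics/cw.png",crop("wrist",100,0,200,310,1.9))
a=crop("side",200,170,170,130,4); cv2.imwrite("pics/cs.png",a)
cv2.imwrite("pics/cc.png",crop("scene",215,170,140,120,5))
# depth check of heights
for n,m in (("wrist",WM),("side",DM),("scene",SM)):
    c=cloud(m,np.load(f"pics/{n}0_d.npy")); 
    for uv in {"wrist":[(187,100),(130,30),(300,150),(240,290),(215,185)],"side":[(255,225),(298,205),(320,270)],"scene":[(295,208),(268,215),(250,270)]}[n]:
        print(n,uv,c[uv[1],uv[0]].round(4))
E
```

```text
wrist (187, 100) [0.5593 0.0899 0.0397]
wrist (130, 30) [0.5013 0.1575 0.0174]
wrist (300, 150) [ 0.6786  0.0345 -0.    ]
wrist (240, 290) [ 0.6019 -0.1475  0.0177]
wrist (215, 185) [ 0.5777 -0.0042  0.0178]
side (255, 225) [0.5524 0.0864 0.0393]
side (298, 205) [ 0.5793 -0.0508  0.1524]
side (320, 270) [ 0.5928 -0.1219  0.0176]
scene (295, 208) [0.5634 0.0674 0.0416]
scene (268, 215) [ 0.5917 -0.0507  0.1615]
scene (250, 270) [ 0.6188 -0.1427  0.0169]
```

View pics/cw.png

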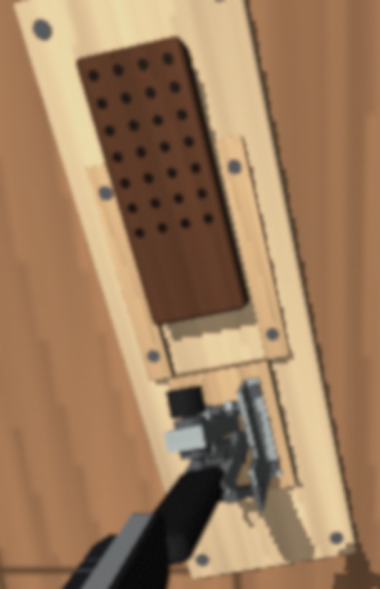

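View pics/cs.png

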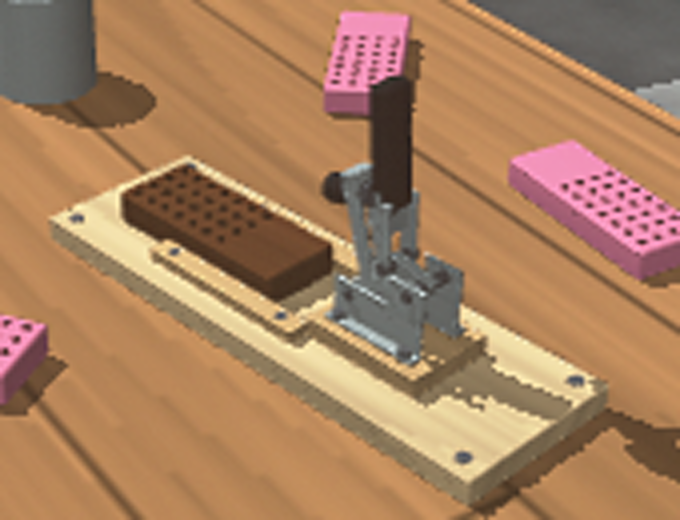

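View pics/cc.png

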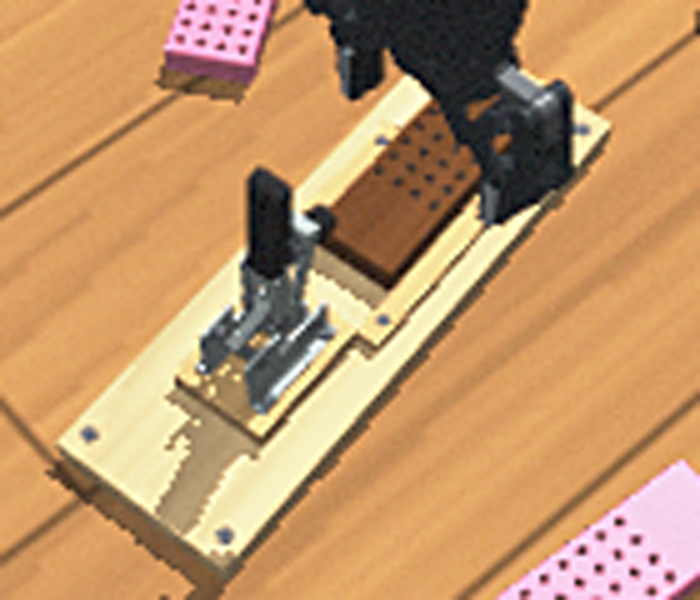

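```bash
python3 - <<'E'
from h import *
# board: pale yellow mask in side view, rays onto z=0.018 ; and depth-filtered
for n,m in (("side",DM),("scene",SM),("wrist",WM)):
    p=cv2.imread(f"pics/{n}0.png"); c=cloud(m,np.load(f"pics/{n}0_d.npy"))
    hsv=cv2.cvtColor(p,cv2.COLOR_BGR2HSV)
    roi=(c[...,0]>.40)&(c[...,0]<.75)&(c[...,1]>-.2)&(c[...,1]<.25)
    mk=(roi&(abs(c[...,2]-.018)<.004)).astype(np.uint8)
    nl,lab,st,_=cv2.connectedComponentsWithStats(mk); k=1+st[1:,4].argmax()
    v,u=np.nonzero(lab==k); q=onz(m,u,v,.018)[:,:2]
    r=cv2.minAreaRect((q*1000).astype(np.float32)); print(n,"board",len(q),r, cv2.boxPoints(r).round(1).tolist())
    mk=(roi&(abs(c[...,2]-.040)<.004)&(hsv[...,2]<130)).astype(np.uint8)
    nl,lab,st,_=cv2.connectedComponentsWithStats(mk); k=1+st[1:,4].argmax()
    v,u=np.nonzero(lab==k); q=onz(m,u,v,.040)[:,:2]
    r=cv2.minAreaRect((q*1000).astype(np.float32)); print(n,"blank",len(q),r)
    mk=(roi&(c[...,2]>.10)&(c[...,2]<.2)&(c[...,0]<.68)&(hsv[...,2]<90)&(c[...,1]<0))
    q=c[mk]; 
    if len(q): print(n,"grip",len(q),q.mean(0).round(4),q.min(0).round(4),q.max(0).round(4))
E
```

```text
side board 2221 ((567.7713012695312, 14.173492431640625), (124.093994140625, 362.6895751953125), 10.800023078918457) [[472.79998779296875, 180.6999969482422], [540.7999877929688, -175.60000610351562], [662.7000122070312, -152.3000030517578], [594.7000122070312, 203.89999389648438]]
side blank 690 ((553.2448120117188, 84.44034576416016), (58.50666809082031, 142.93373107910156), 10.934685707092285)
side grip 373 [ 0.5777 -0.0459  0.1453] [ 0.5657 -0.0583  0.1007] [ 0.5931 -0.0031  0.1866]
scene board 1712 ((580.9931030273438, -15.523345947265625), (121.3113021850586, 296.2254943847656), 10.745614051818848) [[493.79998779296875, 118.69999694824219], [549.0, -172.3000030517578], [668.2000122070312, -149.6999969482422], [613.0, 141.3000030517578]]
scene blank 140 ((573.2861328125, 67.74253845214844), (42.64881134033203, 98.25212097167969), 8.536219596862793)
scene grip 221 [ 0.5888 -0.0414  0.144 ] [ 0.5741 -0.0559  0.1003] [ 0.5999 -0.0006  0.1892]
wrist board 15816 ((573.9083862304688, 16.919189453125), (119.57902526855469, 358.3390808105469), 10.649850845336914) [[482.0, 182.0], [548.2999877929688, -170.1999969482422], [665.7999877929688, -148.10000610351562], [599.5999755859375, 204.10000610351562]]
wrist blank 7794 ((559.6893920898438, 89.18513488769531), (55.695064544677734, 138.25918579101562), 11.27674388885498)
wrist grip 1593 [ 0.588  -0.032   0.1399] [ 0.5713 -0.053   0.1001] [ 5.992e-01 -1.000e-04  1.861e-01]
```

```bash
cat >> h.py <<'E'
J0=np.array([.5738,.0162]); YAW=np.radians(100.65)
JX=np.array([np.cos(YAW),np.sin(YAW)]); JY=np.array([-JX[1],JX[0]])
def W(x,y,z): # jig mm -> world m
    p=J0+(x*JX+y*JY)/1000; return np.array([p[0],p[1],z/1000])
def toJ(p):
    d=(np.asarray(p)[...,:2]-J0)*1000; return np.stack([d@JX,d@JY,np.asarray(p)[...,2]*1000],-1)
ORI=R.from_matrix(np.array([[JX[0],JX[1],0],[JX[1],-JX[0],0],[0,0,-1]]).T).as_rotvec()
E
python3 - <<'E'
from h import *
from bench import ctrl, grip, kinematics, cams, ticket
print(ORI)
grip(0.0)
ctrl.move_pose(W(180,0,250),ORI)
ctrl.line_to(W(175,0,75),velocity=.2)
m=cams.camera_model("wrist");p,d=cams.read_camera("wrist")
cv2.imwrite("pics/w1.png",p[:,:,::-1]);np.save("pics/w1_d.npy",d);np.save("pics/w1_m.npy",m,allow_pickle=True)
p,d=cams.read_camera("side");cv2.imwrite("pics/s1.png",p[:,:,::-1])
s=ctrl.sense();print(s["time"],toJ(s["ee_pos"]),s["wrist_force"],s["gripper_width"])
c=cloud(m,d)
hsv=cv2.cvtColor(p,cv2.COLOR_RGB2HSV)
E
```

```text
[2.00569342 2.41801537 0.        ]
2.9417 [175.0840308   -1.03907264  76.42134158] [ 0.23805033  1.29395031 -0.41311123] -0.0023137326118952543
```

View pics/w1.png

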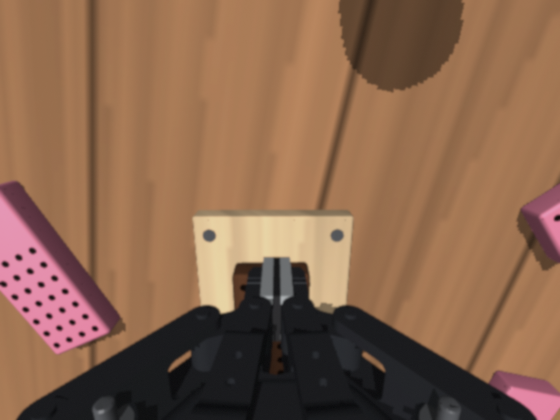

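View pics/s1.png

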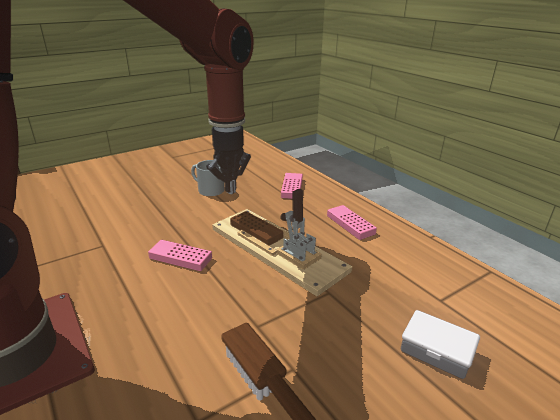

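```bash
python3 - <<'E'
from h import *
from bench import ctrl
m=np.load("pics/w1_m.npy",allow_pickle=True).item()
print(toJ(onz(m,[194,352,197,350],[213,213,270,270],.018)).round(1))
print(toJ(onz(m,[235,308],[264,264],.040)).round(1))
ctrl.line_to(W(175,0,44),velocity=.1)
hit=ctrl.line_to(W(156,0,44),velocity=.08,max_force=8)
s=ctrl.sense();print(hit,s["time"],toJ(s["ee_pos"]),s["wrist_force"])
E
```

```text
[[183.8  58.4  18. ]
 [183.7 -57.5  18. ]
 [136.8  60.1  18. ]
 [136.6 -59.6  18. ]]
[[153.8  26.9  40. ]
 [153.7 -24.   40. ]]
False 3.7833 [154.93052331  -0.27996408  44.38187111] [ 0.68166925 -0.16496441  0.19968553]
```

```bash
python3 - <<'E'
from h import *
from bench import ctrl
hit=ctrl.line_to(W(128,0,44),velocity=.06,max_force=10)
s=ctrl.sense();print(hit,s["time"],toJ(s["ee_pos"]),s["wrist_force"],s["wrist_force"][:2]@JX)
if not hit:
    hit=ctrl.line_to(W(108,0,44),velocity=.03,max_force=10)
    s=ctrl.sense();print(hit,s["time"],toJ(s["ee_pos"]),s["wrist_force"],s["wrist_force"][:2]@JX)
E
```

```text
False 4.4 [1.27956315e+02 1.72060339e-02 4.39999689e+01] [ 0.37495666  0.61149153 -0.39576088] 0.5316628655155482
False 5.2167 [ 1.08167328e+02 -2.08825091e-02  4.40160282e+01] [-0.12319735 -0.45106941  0.27132378] -0.4205315071074213
```

```bash
python3 - <<'E'
from h import *
from bench import ctrl,cams
for n in ("wrist","side","scene"):
    p,d=cams.read_camera(n);cv2.imwrite(f"pics/{n}2.png",p[:,:,::-1]);np.save(f"pics/{n}2_d.npy",d)
a=cv2.imread("pics/side2.png")[160:300,190:370];b=cv2.imread("pics/scene2.png")[160:300,200:380]
cv2.imwrite("pics/c2.png",np.hstack([cv2.resize(x,None,fx=2.2,fy=2.2,interpolation=cv2.INTER_CUBIC) for x in (a,b)]))
E
```

```text
(no output)
```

View pics/c2.png

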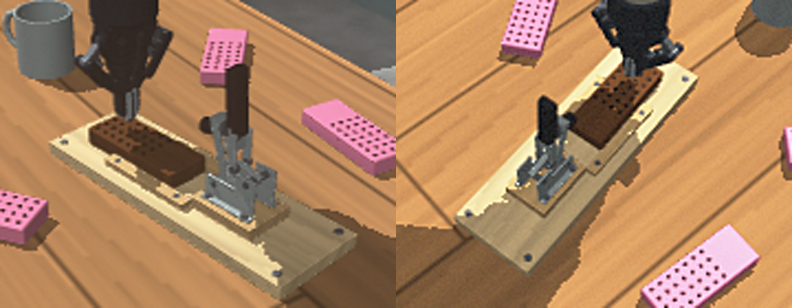

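View pics/wrist2.png

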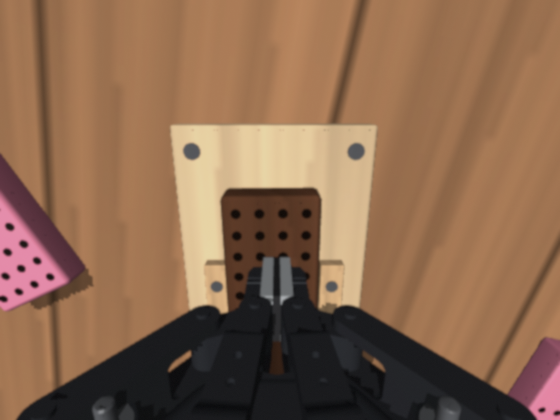

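```bash
python3 - <<'E'
from h import *
from bench import ctrl,cams
s=ctrl.sense(); m=cams.camera_model("wrist"); d=np.load("pics/wrist2_d.npy"); c=cloud(m,d)
print(m['eye'],toJ(m['eye']),s["ee_pos"],R.from_rotvec(s["eef_rot"]).as_matrix().round(3).tolist())
print("tcp px",proj(m,s["ee_pos"]),"tip px",proj(m,s["ee_pos"]-[0,0,.019]))
for uv in [(270,262),(285,262),(277,275),(272,290),(245,225),(205,250),(262,240)]: print(uv,toJ(c[uv[1],uv[0]]).round(1))
for n,mm,uvs in (("side",DM,[(248,208),(248,213),(255,222)]),("scene",SM,[(316,190),(318,193),(305,205)])):
    c=cloud(mm,np.load(f"pics/{n}2_d.npy")); print(n,"tip px",proj(mm,s["ee_pos"]-[0,0,.019]))
    for uv in uvs: print(n,uv,toJ(c[uv[1],uv[0]]).round(1))
print(toJ(onz(m,[222,320],[190,190],.04)).round(1))
print(s["joint_positions"],s["wrist_force"])
E
```

```text
[0.53953295 0.20311962 0.19968607] [190.03269112  -0.86765602 199.68606584] [0.5537666  0.1226264  0.04401309] [[-0.185, 0.983, -0.0], [0.983, 0.185, 0.0], [0.0, -0.0, -1.0]]
tcp px [[274.58511168 261.16538137]] tip px [[274.73650824 246.78841468]]
(270, 262) [119.5   2.1  66.2]
(285, 262) [119.7  -5.1  66.5]
(277, 275) [119.8  -1.2  79. ]
(272, 290) [119.4   0.8  90.3]
(245, 225) [128.7  16.4  40.3]
(205, 250) [103.   45.2  18.5]
(262, 240) [119.2   7.2  39.4]
side tip px [[248.26216325 223.33003395]]
side (248, 208) [98.9  7.3 77.1]
side (248, 213) [97.3  9.2 64.1]
side (255, 222) [82.9 -0.8 39.9]
scene tip px [[306.65357561 198.64158623]]
scene (316, 190) [ 97.3 -35.1 110.1]
scene (318, 193) [133.6 -21.2  43.8]
scene (305, 205) [ 78.  -15.6  41.6]
[[148.6  28.1  40. ]
 [148.6 -24.3  40. ]]
[-0.24111409  0.32531294 -0.06465677  1.85572592  0.02499699  0.96133582
 -0.13047389] [-0.40938447 -0.73490042  0.20960792]
```

```bash
python3 - <<'E'
from h import *
from bench import ctrl,cams
m=cams.camera_model("wrist"); d=np.load("pics/wrist2_d.npy"); c=cloud(m,d)
for u in (268,285):
  for v in range(244,275,2): print(u,v,toJ(c[v,u]).round(1))
a=cv2.imread("pics/wrist2.png")[170:330,180:380]
cv2.imwrite("pics/cw2.png",cv2.resize(a,None,fx=3.7,fy=3.7,interpolation=cv2.INTER_CUBIC))
E
```

```text
268 244 [117.2   3.8  40.3]
268 246 [116.    3.8  40.5]
268 248 [114.8   3.8  40.5]
268 250 [113.4   3.8  40.3]
268 252 [111.6   3.8  39. ]
268 254 [110.7   3.8  39.9]
268 256 [109.4   3.8  39.9]
268 258 [119.7   3.2  62.4]
268 260 [119.6   3.1  64.3]
268 262 [120.    3.1  67.1]
268 264 [119.8   3.   68.9]
268 266 [119.7   3.   70.5]
268 268 [119.3   2.9  71.7]
268 270 [119.6   2.9  74.1]
268 272 [119.2   2.9  75.4]
268 274 [119.5   2.8  77.6]
285 244 [117.6  -5.8  41.2]
285 246 [115.9  -5.9  40.1]
285 248 [114.7  -5.9  40.3]
285 250 [113.1  -5.9  39.7]
285 252 [112.6  -5.9  41.2]
285 254 [110.6  -5.9  39.7]
285 256 [109.7  -5.9  40.5]
285 258 [119.9  -5.2  62.8]
285 260 [119.1  -5.2  63.4]
285 262 [119.7  -5.1  66.5]
285 264 [119.5  -5.1  68.2]
285 266 [119.7  -5.   70.5]
285 268 [119.2  -5.   71.6]
285 270 [119.9  -4.9  74.6]
285 272 [119.7  -4.9  76.2]
285 274 [119.4  -4.8  77.5]
```

View pics/cw2.png

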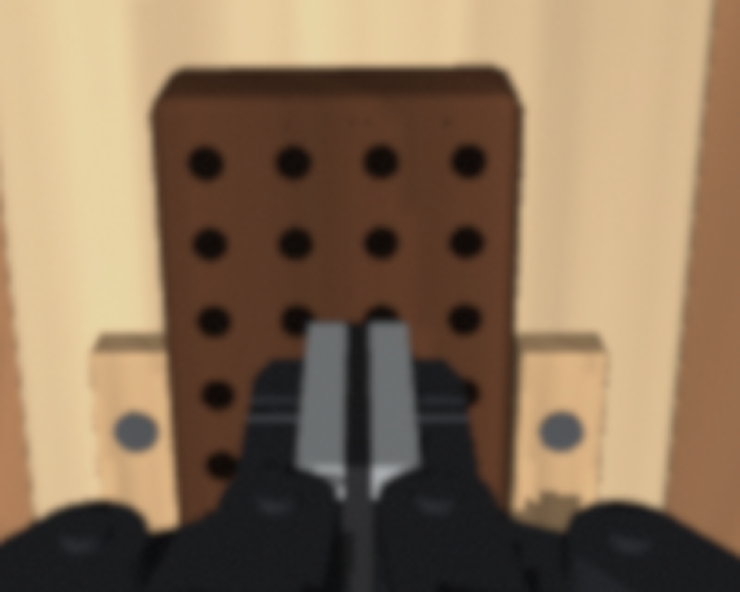

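```bash
python3 - <<'E'
from h import *
from bench import ctrl,cams
s=ctrl.sense();
for z in (.025,.044,.062): print(z,proj(DM,[*s["ee_pos"][:2],z]),proj(SM,[*s["ee_pos"][:2],z]))
ctrl.line_to(W(170,0,44),velocity=.2)
hit=ctrl.line_to(W(170,0,12),velocity=.08,max_force=4)
s=ctrl.sense();print(hit,s["time"],toJ(s["ee_pos"]),s["wrist_force"])
m=cams.camera_model("wrist")
p,d=cams.read_camera("wrist");cv2.imwrite("pics/w3.png",p[:,:,::-1]);c=cloud(m,d)
for v in range(250,266,2): print(v,toJ(c[v,268]).round(1))
p,d=cams.read_camera("side")
cv2.imwrite("pics/s3.png",cv2.resize(p[150:290,180:370,::-1],None,fx=4,fy=4,interpolation=cv2.INTER_CUBIC))
E
```

```text
0.025 [[248.26229514 223.33436184]] [[306.65338365 198.64412378]]
0.044 [[248.06910799 216.99503535]] [[306.93580091 194.91082382]]
0.062 [[247.88281595 210.88196785]] [[307.21050935 191.27942739]]
False 6.375 [169.72529889   0.26833495  11.5055079 ] [-0.29406094 -0.14233095 -0.04525946]
250 [180.    3.7  18.4]
252 [179.    3.7  18.7]
254 [177.3   3.8  17.6]
256 [176.    3.8  17.4]
258 [181.1   3.4  29.7]
260 [181.2   3.4  32.1]
262 [180.6   3.4  33. ]
264 [180.8   3.3  35.3]
```

View pics/s3.png

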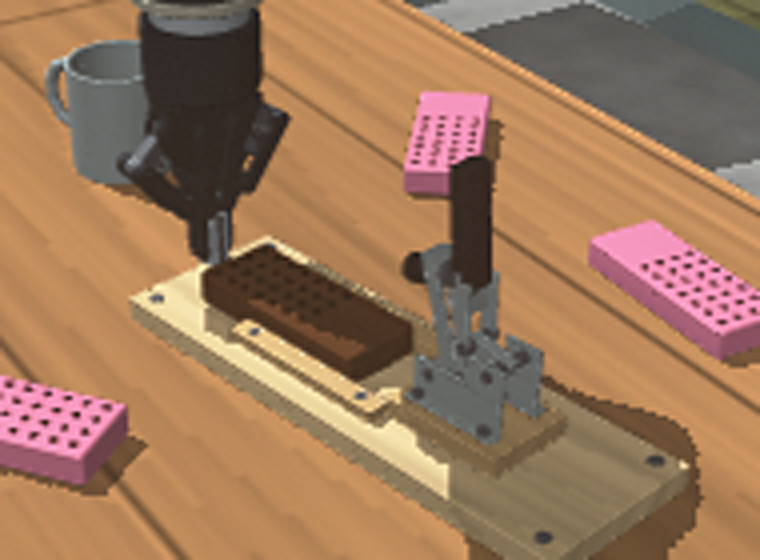

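View pics/w3.png

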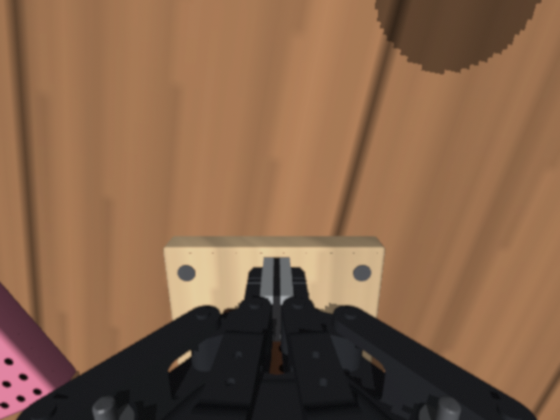

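```bash
python3 - <<'E'
from h import *
from bench import ctrl
ctrl.line_to(W(170,0,8),velocity=.05,max_force=6)
for x,v in ((135,.06),(112,.03)):
    hit=ctrl.line_to(W(x,0,8),velocity=v,max_force=10)
    s=ctrl.sense();print(hit,s["time"],toJ(s["ee_pos"]),s["wrist_force"],s["wrist_force"][:2]@JX)
    if hit: break
E
```

```text
False 7.4583 [1.34989028e+02 8.15319725e-02 7.97364544e+00] [-0.76423125  0.54853955 -1.0833411 ] 0.6803275087348502
True 7.9833 [121.9201775    0.20654536   7.74706006] [-0.2903989   2.85998519  1.14769426] 2.8643887083220365
```

```bash
python3 - <<'E'
from h import *
from bench import ctrl,cams
hit=ctrl.line_to(W(116,0,8),velocity=.015,max_force=15)
s=ctrl.sense();print(hit,s["time"],toJ(s["ee_pos"]),s["wrist_force"],s["wrist_force"][:2]@JX)
ctrl.line_to(W(140,0,10),velocity=.12)
ctrl.line_to(W(140,0,100),velocity=.25)
p,d=cams.read_camera("side");np.save("pics/s4_d.npy",d);cv2.imwrite("pics/s4f.png",p[:,:,::-1])
cv2.imwrite("pics/s4.png",cv2.resize(p[150:290,180:370,::-1],None,fx=4,fy=4,interpolation=cv2.INTER_CUBIC))
m=cams.camera_model("wrist");p,d=cams.read_camera("wrist");cv2.imwrite("pics/w4.png",p[:,:,::-1]);np.save("pics/w4_d.npy",d);np.save("pics/w4_m.npy",m,allow_pickle=True)
print(ctrl.sense()["time"])
E
```

```text
True 8.35 [122.07067934   0.67634192   7.52817067] [-0.03568289  0.28757109  0.63077117] 0.28921203539544904
9.2583
```

View pics/s4.png

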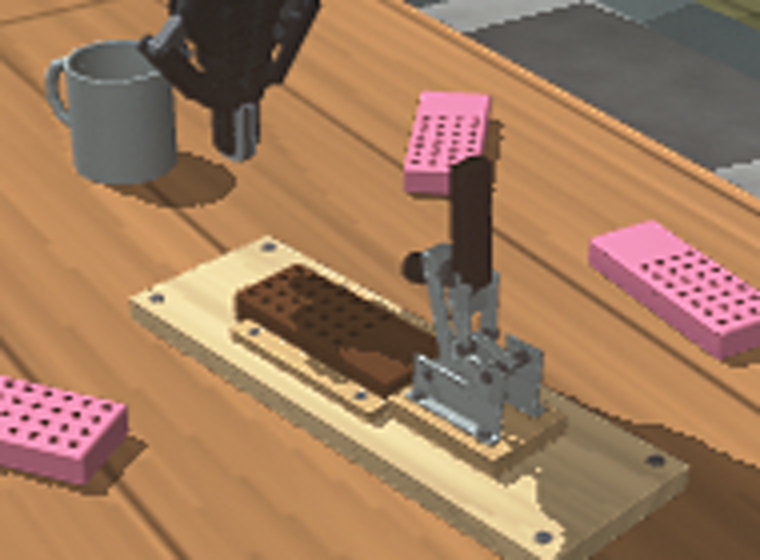

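View pics/w4.png

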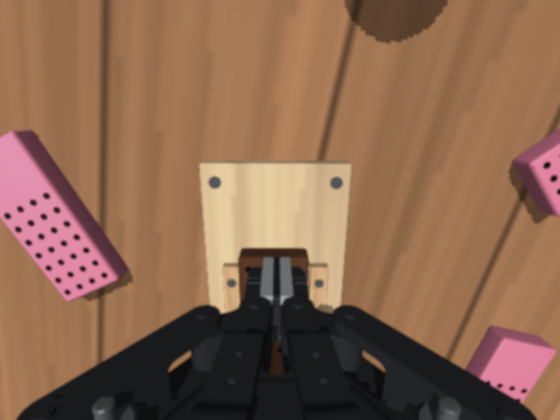

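```bash
python3 - <<'E'
from h import *
m=np.load("pics/w4_m.npy",allow_pickle=True).item()
print("board end",toJ(onz(m,[275],[163],.018)).round(1),"rail ends",toJ(onz(m,[231,320],[265,265],.027)).round(1))
print("blank end bottom/top",toJ(onz(m,[274],[249],.018)).round(1),toJ(onz(m,[274],[249],.04)).round(1),toJ(onz(m,[274],[258],.04)).round(1))
c=cloud(DM,np.load("pics/s4_d.npy")); j=toJ(c)
p=cv2.imread("pics/s4f.png")
mk=(abs(j[...,2]-40)<3)&(abs(j[...,1])<40)&(j[...,0]>-60)&(j[...,0]<180)&(p.max(2)<140)
q=j[mk]; print(len(q),np.percentile(q[:,0],[0,1,50,99,100]).round(1),np.percentile(q[:,1],[1,99]).round(1))
mb=(abs(j[...,2]-18)<3)&(abs(j[...,1])<70); q=j[mb]; print("board x",np.percentile(q[:,0],[1,99]).round(1))
mk=(j[...,2]>130)&(j[...,2]<200)&(abs(j[...,1])<40)&(j[...,0]>-120)&(j[...,0]<20)
q=j[mk]; print("grip",len(q),q.mean(0).round(1),q.min(0).round(1),q.max(0).round(1))
# gap at stop: pixels along line y=0 from x=-40..0 at z
E
```

```text
board end [[181.4   0.8  18. ]] rail ends [[ 98.   37.1  27. ]
 [ 98.3 -36.7  27. ]]
blank end bottom/top [[108.5   1.5  18. ]] [[118.8   1.3  40. ]] [[111.2   1.3  40. ]]
715 [-57.1 -48.6  34.  105.9 110.2] [-21.1  33.7]
board x [-468.5  371.5]
grip 263 [-64.8   7.7 159.9] [-71.4  -8.2 130. ] [-53.8  17.  186.7]
```

```bash
python3 - <<'E'
from h import *
from bench import ctrl,cams
ctrl.line_to(W(130,0,215),velocity=.3)
ctrl.line_to(W(-28,0,215),velocity=.3)
hit=ctrl.line_to(W(-28,0,142),velocity=.15,max_force=6)
s=ctrl.sense();print(hit,s["time"],toJ(s["ee_pos"]),s["wrist_force"])
for n in ("side","scene"):
    p,d=cams.read_camera(n)
    cv2.imwrite(f"pics/{n}5.png",cv2.resize(p[120:300,180:380,::-1],None,fx=3.3,fy=3.3,interpolation=cv2.INTER_CUBIC))
E
```

```text
False 11.1 [-27.36649809  -0.40896621 142.591191  ] [0.72366331 0.03473248 0.32775565]
```

View pics/side5.png

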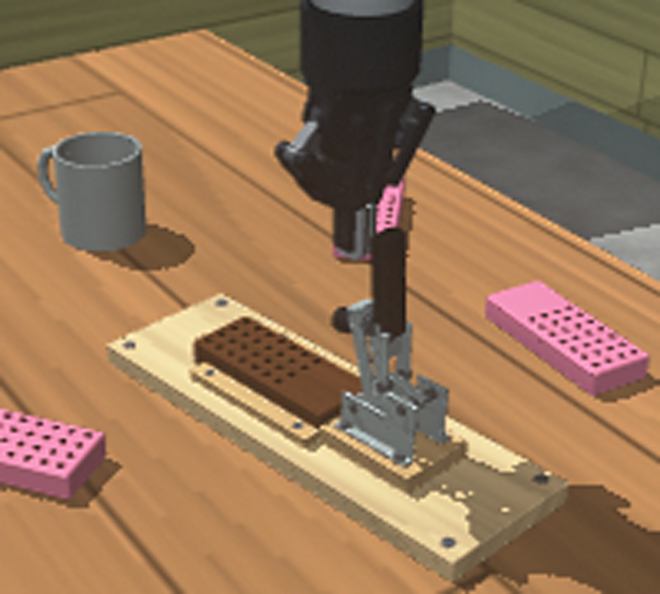

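View pics/scene5.png

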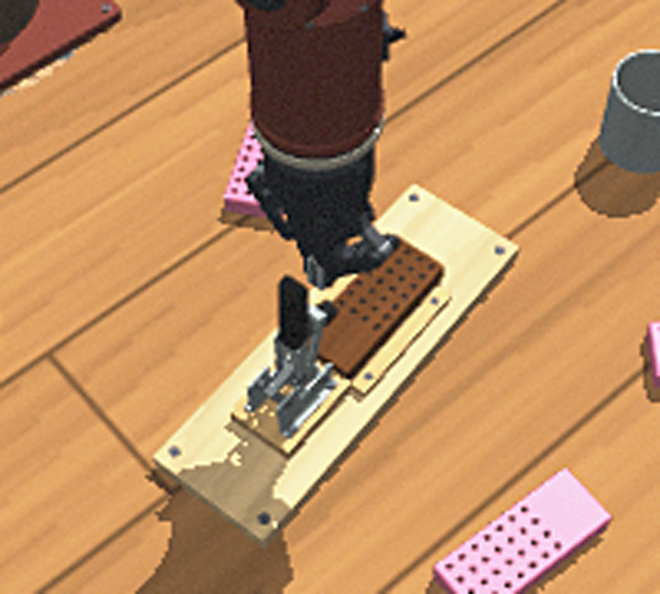

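```bash
python3 - <<'E'
from h import *
from bench import ctrl,cams
def tgt(th,r,off=6):
    a=np.radians(th); return W(-62-r*np.sin(a)+off*np.cos(a)+11,0,70+r*np.cos(a)+off*np.sin(a)-18)
for th in (0,8,16,24,32,40):
    hit=ctrl.line_to(tgt(th,90),velocity=.08,max_force=15)
    s=ctrl.sense();print(th,hit,round(s["time"],2),toJ(s["ee_pos"]).round(1),s["wrist_force"].round(1))
    if hit: break
p,d=cams.read_camera("side")
cv2.imwrite(f"pics/side6.png",cv2.resize(p[120:300,180:380,::-1],None,fx=3.3,fy=3.3,interpolation=cv2.INTER_CUBIC))
E
```

```text
0 False 11.57 [-4.620e+01  1.000e-01  1.422e+02] [0.8 0.2 0.5]
8 False 11.88 [-58.6   0.2 141.9] [0.4 0.4 0.2]
16 False 12.18 [-70.9   0.3 140. ] [-0.6 -0.2 -0.7]
24 False 12.49 [-83.    0.3 136.3] [-1.2  0.5  0.2]
32 False 12.8 [-94.4   0.3 131.1] [ 0.6  0.9 -0.2]
40 False 13.11 [-104.9    0.4  124.3] [ 0.1  0.4 -1.6]
```

View pics/side6.png

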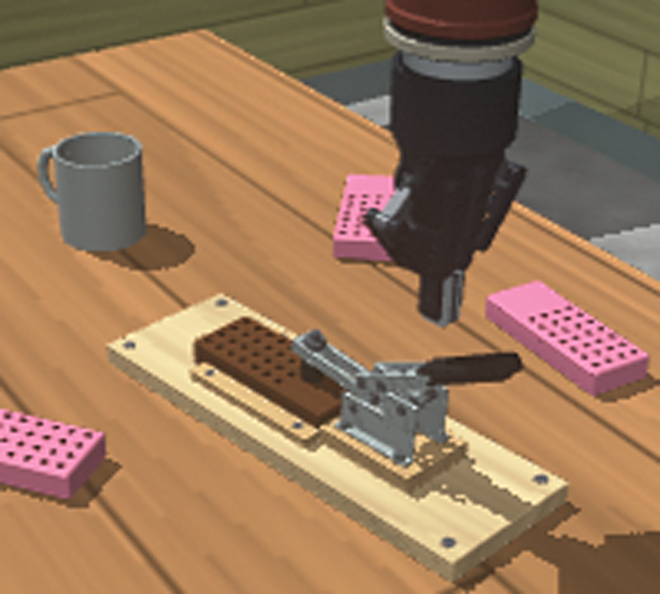

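```bash
python3 - <<'E'
from h import *
from bench import ctrl,cams
ctrl.line_to(W(-152,0,124),velocity=.15,max_force=15)
for z in (95,85,75,70,66,63,61):
    hit=ctrl.line_to(W(-152,0,z),velocity=.06,max_force=20)
    s=ctrl.sense();print(z,hit,round(s["time"],2),toJ(s["ee_pos"]).round(1),s["wrist_force"].round(1))
    if hit: break
p,d=cams.read_camera("side")
cv2.imwrite(f"pics/side7.png",cv2.resize(p[120:300,180:380,::-1],None,fx=3.3,fy=3.3,interpolation=cv2.INTER_CUBIC))
E
```

```text
95 False 14.26 [-151.2    0.2   94.7] [-0.4  2.3  2.8]
85 False 14.57 [-151.9    0.5   84.4] [-0.6  0.1  0.9]
75 False 14.89 [-151.9    0.4   74.3] [-0.1 -0.8 -0.1]
70 False 15.14 [-151.9    0.2   69.6] [-0.   0.6  0.6]
66 False 15.39 [-152.2   -0.4   66.2] [ 2.  -0.2  1.9]
63 False 15.64 [-152.4   -0.6   63.9] [-0.7 -0.6  9.2]
61 False 15.89 [-152.5   -0.8   62.5] [-2.3 -0.2 12.5]
```

View pics/side7.png

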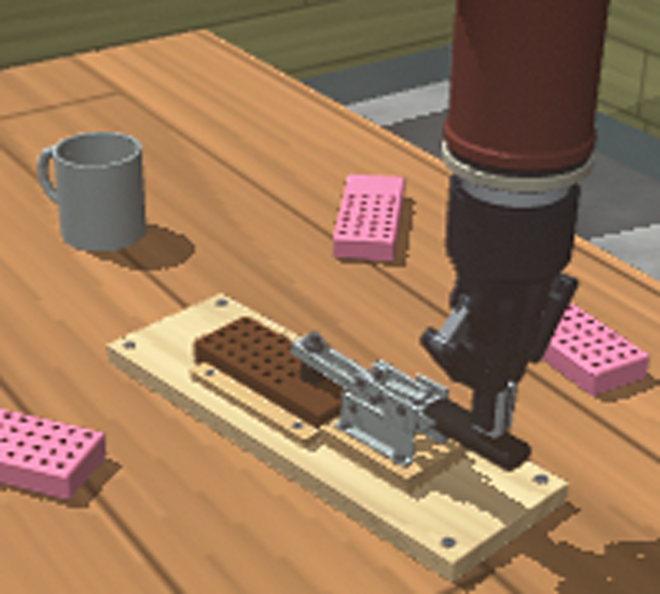

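```bash
python3 - <<'E'
from h import *
from bench import ctrl,cams
ctrl.line_to(W(-152,0,130),velocity=.15)
ctrl.line_to(W(-152,0,230),velocity=.3)
ctrl.hold(.5)
s=ctrl.sense();print(round(s["time"],2),s["wrist_force"].round(1))
for n,mm in (("side",DM),("scene",SM)):
    p,d=cams.read_camera(n);j=toJ(cloud(mm,d))
    mk=(abs(j[...,1])<25)&(j[...,0]>-190)&(j[...,0]<-120)&(j[...,2]>40)&(j[...,2]<130)
    q=j[mk];print(n,"grip",len(q),q.min(0).round(1),q.max(0).round(1),"top z by x",[(x,round(float(np.percentile(q[abs(q[:,0]-x)<6,2],90)),1)) for x in (-170,-160,-150,-135) if (abs(q[:,0]-x)<6).any()])
    y0,x0=(120,180) if n=="side" else (150,190)
    cv2.imwrite(f"pics/{n}8.png",cv2.resize(p[y0:y0+180,x0:x0+200,::-1],None,fx=3.3,fy=3.3,interpolation=cv2.INTER_CUBIC)); cv2.imwrite(f"pics/{n}8f.png",p[:,:,::-1])
E
```

```text
17.53 [-0.   0.7  0.9]
side grip 283 [-181.1   -8.2   67.5] [-120.3   16.3   82.6] top z by x [(-170, 80.9), (-160, 80.5), (-150, 79.8), (-135, 79.9)]
scene grip 214 [-180.7  -13.3   67.3] [-120.1   12.9   84. ] top z by x [(-170, 81.9), (-160, 81.0), (-150, 81.3), (-135, 81.1)]
```

View pics/side8.png

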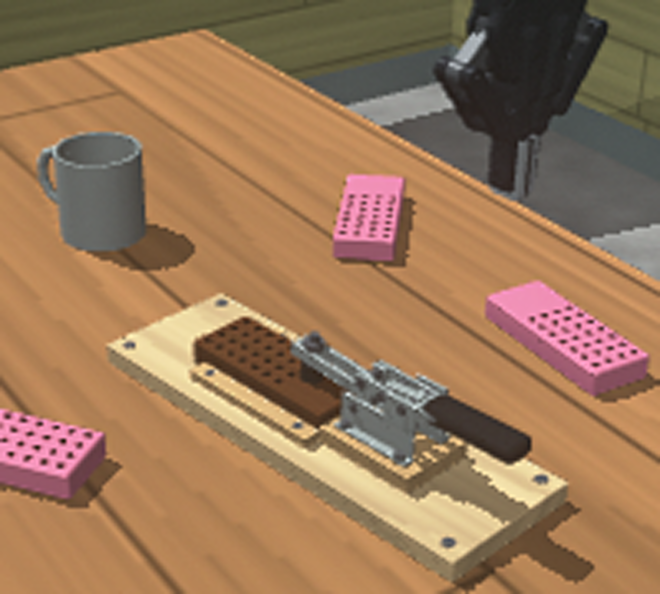

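View pics/scene8f.png

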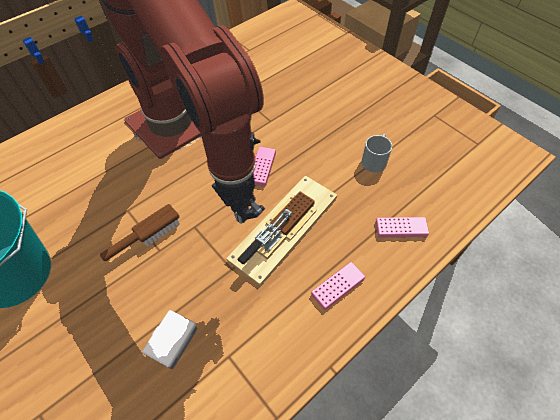

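```bash
python3 - <<'E'
from h import *
from bench import cams,ctrl,ticket
for n,m in (("scene",SM),("side",DM)):
    p,d=cams.read_camera(n); c=cloud(m,d); j=toJ(c)
    e=[]
    mk=((abs(j[...,2]-18)<4)&(abs(j[...,1])<70)&(abs(j[...,0])<200)); q=toJ(onz(m,*np.nonzero(mk)[::-1],.018)); bx=np.percentile(q[:,0],[.2,99.8])
    mk=((abs(j[...,2]-40)<3)&(abs(j[...,1])<36)&(j[...,0]>50)&(j[...,0]<200)); q=toJ(onz(m,*np.nonzero(mk)[::-1],.040)); ex=np.percentile(q[:,0],99)
    print(n,"board",bx.round(1),"blank end",ex.round(1),"rel. board centre",(ex-bx.mean()).round(1))
cv2.imwrite("pics/c9.png",cv2.resize(cv2.imread("pics/scene8f.png")[175:290,220:345],None,fx=5,fy=5,interpolation=cv2.INTER_CUBIC))
E
```

```text
scene board [-179.6  179.9] blank end 109.1 rel. board centre 108.9
side board [-181.3  179.9] blank end 108.9 rel. board centre 109.6
```

View pics/c9.png

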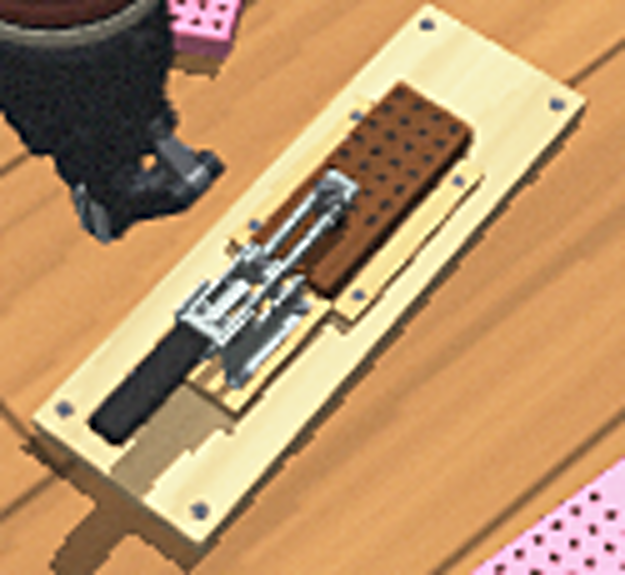

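The brush back's end is at jig x ≈ 109–110 mm (110 when home), with no gap visible at the stop. The handle lies flat with its grip top level at about 80 mm, and the hand is clear, so I am handing in.

```bash
python3 - <<'E'
from bench import ctrl,ticket
print(ctrl.sense()["time"]); print(ticket.hand_in())
E
```

```text
17.7333
the job is handed in; nothing more can be done
None
```

The brush back is pushed home against the stop and clamped. I handed the job in at 17.7 s with the hand clear above the jig.

**What I did:** I slid the brush back along the rails with the closed fingertips until it stopped. The force limits tripped twice, at 10 N and 15 N, with the tool at jig x ≈ 122 mm both times. I then pushed the handle over backwards; it ran on ahead of the fingers to roughly 65–70°. I pressed it down from above until it met its stop, at about 12 N.

**Last checks:**
- **Brush back:** its free end measured at jig x ≈ 109–110 mm (home is 110) in both the scene and side views. No gap showed at the stop.
- **Clamp:** the handle is flat, with the grip top level at 80–81 mm, and it stayed so after release. The arm is down over the wood. I did not measure the pad's force.
- **Bystanders:** the mug, soap box, brush and pink look-alikes look where they were in the scene view. I did not measure this.

**What disagreed:**
- **Fingertip height:** shut, the fingertips were about 18 mm above the reported tool point, not 19 mm ahead of it as given. My first push therefore passed over the brush back without contact; I corrected this from the wrist camera depth and repeated it.
- **Jig position:** the side camera put the jig about 5 mm off the other two views. I used the wrist and scene values.

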